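Change the load of a roll-top UV cabinet and start it

ROBOT

A 7-joint arm with a two-finger parallel gripper is mounted at the origin on a cart in front of the work surface, level with it; the furniture and walls round the work are solid. World frame = base frame: x ahead of the robot, y to its left, z up, the work surface at z = 0. Lengths are in m, angles in rad, forces in N, time in s.
With the tool pointing down it reaches from about 0.425 to 0.925 m from the base axis. Payload 6.8 kg.
Tool frame: the origin (TCP) lies on the front face of the gripper's body, between the roots of the fingers; the fingertips stand 73 mm ahead of it and the grasp point (between the pads) lies 54 mm ahead of it (env.nose_length is the distance from the TCP to the fingertips, in m); z points along the fingers, y is the direction in which the jaws open and shut (so a half turn about z gives the same grasp; the last joint's range is limited). The gripper opens to 85 mm and grips with 20 to 120 N. Pads are 22 mm wide; open, the fingers measure 114 mm over their backs; the gripper's body (76 mm by 85 mm) begins 54 mm behind the grasp point. The pads swing forward as they close: fully open they stand 13 mm farther back than shut.
Start: joints at [1.161, 0.477, 0.022, 1.555, -0.011, 1.109, -0.083], TCP at [0.201, -0.645, 0.304] pointing down, gripper open.
Joint ranges: [-2.96, 2.96], [-0.34, 2.1], [-1.41, 1.46], [0.24, 2.44], [-1.37, 4.51], [0.17, 1.92], [-2.96, 2.96]. Speed limits (rad/s): [2.39, 2.39, 3.14, 3.14, 3.14, 3.14, 3.14].

INTERFACE

Orientations are given as a unit quaternion [w, x, y, z].
In Python, from cell import env, kin, camera, calibration, job gives the robot as it stands. The module is installed in compiled form; this text tells all that it offers. Calls block until the motion is done:
- env.reach(position, orientation): joint-space move of the TCP to a pose.
- env.movel(position, velocity=0.15, rot=None, stop_force=None): straight line of the TCP; rot=None keeps the orientation; velocity is the mean speed in m/s. With stop_force (N) it stops when the force on the tool has changed by that much, and returns True; else False.
- env.goto_joints(angles): joint-space move.
- env.grip(opening, f_grip=None): finger opening in m; f_grip is the grip in N (None keeps the last); returns when the fingers have stopped.
- env.dwell(seconds).
- kin.inverse_kinematics(position, orientation): joint angles nearest the present ones, or None.
- env.get_state(): the state.
- camera(name): name is "scene" or "top" or "wrist"; returns (picture, depth): 384x512x3 uint8, blue, green, red; 384x512 float32, m along the optical axis (not along the pixel's ray), 0 where there is no reading.
- calibration(name): a dict with "fx", "fy", "cx", "cy" (pixels), "k1" (the pictures are not rectified: a ray, as slopes to the right and down, at radius r is drawn at 1 + k1 r^2 times it, then the intrinsics apply), "rvec" (rotation vector, rad) and "tvec" (3), from world to camera coordinates, as OpenCV has them. Camera axes: x right, y down, z forward; pixel columns grow to the right and rows downward; lengths in m; the calibration is good to about 2 mm. A picture is of the moment at which its call begins: read the wrist's pose just before it. calibration takes no time and is no camera call; for the wrist camera it gives the pose at the moment of the call.
A pose or a line that the arm cannot do raises env.PlanningError and nothing moves.
- job.job_done(): hands the job in, once; it reports no verdict.
The state is a dict: "time": time; "qpos": joint angles; "joint_velocities": joint speeds; "joint_torque": joint torques, N m; "tcp_pos": TCP position; "orientation": TCP orientation; "force": force on the tool from outside, world axes, zero at the start; "torque": the same for the moment, N m; "opening": finger opening in m.
Only numpy, scipy, OpenCV 4.12 (cv2) and the standard library are available. Lean on these libraries where they do the work, as an engineer would, in place of code of your own. Each camera call takes 0.05 s, during which the arm holds its last target. There are 200 camera calls.

TASK

Roll the cabinet's tambour cover fully open, take out the petri dish and lay it flat on the steel tray, and stand every dropper bottle from the tray upright on the cabinet's floor. Then roll the cover fully shut, and only once it is shut pull the sprung starter knob right out to its stop, hold it there for half a second and let it spring back. Leave the two small white bottles beside the tray where they are.

Things in the scene. Friction and masses are not known exactly. Their poses are not given: they have to be found in the camera images.
- cabinet: UV cabinet, fixed: grey plinth 290 (x) x 260 (y) x 75 mm high, white half-round side cheeks (radius 142 about the line x = 0, z = 75; 12 thick, inner faces y = +-118), slatted tambour cover between. Origin: centre of the plinth's underside, on the worktop; front is -x. A fixed liner of inner radius 110 mm closes the rear from about x = 20 back; the front is open from above when the cover is open
- cabinet_floor (a point): centre of the flat steel cabinet floor, at x = 0, y = 0, z = 75 mm in the cabinet's frame (axes as the cabinet's); things can stand on it from x = -115 to 105 and y = -110 to 110 mm (by their centres), with only x below 0 reached from above; a 7 mm high sill runs along the front edge (x = -144 to -137). Keep bottles 25 mm or more behind x = -115 so that the cover clears them
- cover (a joint): tambour cover: aluminium slats, outer radius 130, inner 122 mm, on a circular track about the line along the cabinet's y through x = 0, z = 75 mm. Angle rolled: 0 = shut (lower edge on the plinth's front), 1.75 = fully open at its stop (up, over and to the rear). Stays where it is left; 3 to 6 N at the bar moves it
- cover_bar (a point): middle of the cover's pull bar: round dark steel, 12 mm thick, parallel to the cabinet's y, 40 mm outside the cover on two end posts 70 mm apart. At cover angle c (rad) it is at x = -170 cos(c+0.209), y = 35, z = 75 + 170 sin(c+0.209) mm in the cabinet's frame. Pinch it from above, a finger in front and one behind; it may turn between the fingers as the cover rolls
- starter (a joint): sprung starter knob on the right of the plinth's front: travel in m, 0 = in, 0.030 = pulled straight out (cabinet -x) to its stop. A spring draws it back: 4 N at rest to 10 N at the stop; it returns by itself when let go
- starter_neck (a point): middle of the starter knob's neck: black, 24 mm thick, 34 mm long along the cabinet's x, with a 36 mm rim, 11 mm thick, on its front end (starts 16 mm from this point). At rest at x = -167, y = -80, z = 40 mm in the cabinet's frame; moves with the knob. Grip from above, a finger on either side (y)
- tray: pressed steel tray, 204 (x) x 304 (y) mm, its long side pointing away from the robot (turned about 90 deg), fixed on the worktop; rim 22 mm high, 2 mm thick walls, floor 2 mm thick. Origin: centre of its underside
- dish: round covered petri dish, 62 mm diameter, 13 mm thick, 20 g; starts lying flat on the cabinet's floor under the cover. Origin: centre of its underside; z up through the lid
- dropper_1: dropper bottle, round body 28 mm diameter and 47 mm high, cap and nozzle about 17 mm wide above it, 68 mm tall in all, about 90 g with a weighted foot, smooth (friction about 0.35); stands on the tray, may be absent. Origin: centre of its underside; z up through the cap
- dropper_2: dropper bottle, round body 26 mm diameter and 49 mm high, cap and nozzle about 16 mm wide above it, 71 mm tall in all, about 90 g with a weighted foot, smooth (friction about 0.35); stands on the tray, may be absent. Origin: centre of its underside; z up through the cap
- dropper_3: dropper bottle, round body 30 mm diameter and 54 mm high, cap and nozzle about 18 mm wide above it, 78 mm tall in all, about 90 g with a weighted foot, smooth (friction about 0.35); stands on the tray, may be absent. Origin: centre of its underside; z up through the cap
- dropper_5: dropper bottle, round body 25 mm diameter and 45 mm high, cap and nozzle about 16 mm wide above it, 65 mm tall in all, about 90 g with a weighted foot, smooth (friction about 0.35); stands on the tray, may be absent. Origin: centre of its underside; z up through the cap
- analyser_housing: housing of the white analyser that stands between tray and cabinet: 330 (x) x 400 (y) mm, its front part 240 mm high, its raised lid at the rear over 600 mm; fixed. Origin: centre of its underside. Carry things over its front, not through it
- small_bottle_1: bystander: small plain white screw-cap bottle, 21 mm diameter, 54 mm tall, standing on the bare worktop (not on the tray); origin centre of its underside. Leave alone
- small_bottle_2: bystander: small plain white screw-cap bottle, 21 mm diameter, 54 mm tall, standing on the bare worktop (not on the tray); origin centre of its underside. Leave alone
Things that resemble listed ones, but are neither listed nor needed, are in the scene too. Leave any blue look-alike of the dropper_2 alone.

How it is judged:
On the way, in this order (a step that is already met when the one before it is completed fails the run):
1. the cover is rolled open (1.5 rad or more) (value of joint cover above 1.5 rad), for 0.2 s.
2. the dish is on the tray, every dropper bottle stands in the cabinet, and the cover is shut (x of dropper_1 in the frame of cabinet between -0.115 and 0.105 m and y of dropper_1 in the frame of cabinet between -0.112 and 0.112 m and z of dropper_1 in the frame of cabinet between 0.07 and 0.085 m and angle between each of dropper_1, dropper_2, dropper_3, dropper_5's own z axis and vertical below 0.2 rad and x of dropper_2 in the frame of cabinet between -0.115 and 0.105 m and y of dropper_2 in the frame of cabinet between -0.112 and 0.112 m and z of dropper_2 in the frame of cabinet between 0.07 and 0.085 m and x of dropper_3 in the frame of cabinet between -0.115 and 0.105 m and y of dropper_3 in the frame of cabinet between -0.112 and 0.112 m and z of dropper_3 in the frame of cabinet between 0.07 and 0.085 m and x of dropper_5 in the frame of cabinet between -0.115 and 0.105 m and y of dropper_5 in the frame of cabinet between -0.112 and 0.112 m and z of dropper_5 in the frame of cabinet between 0.07 and 0.085 m and x of dish in the frame of tray between -0.095 and 0.095 m and y of dish in the frame of tray between -0.145 and 0.145 m and height (world z) of dish below 0.008 m and angle between dish's own z axis and vertical below 0.15 rad and value of joint cover below 0.05 rad), for 0.2 s.
3. the starter knob is pulled out to its stop (value of joint starter above 0.027 m and value of joint cover below 0.05 rad), for 0.2 s.
At the end, for the whole second after the job is handed in: The cover is shut (within 0.05 rad), every dropper bottle that is present stands upright (within 0.2 rad) on the cabinet's floor, the dish lies flat on the tray's floor within its rim, the starter knob is back in (within 4 mm), and all are at rest (all of step 2 and value of joint starter below 0.004 m and linear speed of each of dropper_1, dropper_2, dropper_3, dropper_5, dish below 0.02 m/s); the robot touches nothing.
It fails at once if the starter is pulled while the cover is not shut (value of joint starter above 0.012 m and value of joint cover above 0.1 rad).
It fails at once if a bystander is disturbed (moved over 30 mm) (distance of any of small_bottle_1, small_bottle_2 from where it was at the start of the episode above 0.03 m).
Of dropper_1, dropper_2, dropper_3, dropper_5 only 2 to 4 are there at a start; the rules pass over those that are not, and their reading is None.
At some moment in a run one of dropper_1, dropper_2, dropper_3, dropper_5, dish may be knocked a few centimetres aside while the robot is not near it.
It also fails if it takes over 210 s, if anything falls off the work surface, if the arm or the gripper's body presses on something with over 40 N, if the wrist force passes 120 N, or if a joint passes its speed limit or range.

## Working session

There is one attempt and no reset: what is moved stays moved. The work goes in short steps, each a Python script; the robot and the scene stay as the last script left them, time stands still between calls to the robot, and variables do not carry over. Pictures are saved under pics/ and viewed, about 12 in all and at most 16, crops included, and the job is handed in when it is done.

```bash
mkdir -p pics; cat > h.py <<'E'
import numpy as np, cv2
from cell import env, kin, camera, calibration, job
def shot(name, tag):
    c=calibration(name); im,d=camera(name)
    cv2.imwrite(f'pics/{tag}.png',im); np.savez(f'pics/{tag}.npz',im=im,d=d,**{k:np.array(v) for k,v in c.items()})
    return im,d,c
def load(tag):
    z=np.load(f'pics/{tag}.npz'); return z['im'],z['d'],{k:z[k] for k in ('fx','fy','cx','cy','k1','rvec','tvec')}
def cloud(d,c):
    """world xyz for every pixel (nan without reading)"""
    h,w=d.shape; u,v=np.meshgrid(np.arange(w),np.arange(h))
    xd=(u-c['cx'])/c['fx']; yd=(v-c['cy'])/c['fy']; x,y=xd.copy(),yd.copy()
    for _ in range(10):
        f=1+c['k1']*(x*x+y*y); x,y=xd/f,yd/f
    R=cv2.Rodrigues(np.array(c['rvec'],float))[0]; t=np.array(c['tvec'],float).ravel()
    P=np.stack([x*d,y*d,d],-1); P[d==0]=np.nan
    return (P-t)@R
def proj(p,c):
    R=cv2.Rodrigues(np.array(c['rvec'],float))[0]; q=R@np.array(p)+np.array(c['tvec']).ravel()
    x,y=q[:2]/q[2]; f=1+c['k1']*(x*x+y*y); return c['fx']*x*f+c['cx'],c['fy']*y*f+c['cy']
E
python3 - <<'E'
from h import *
for n in ('scene','top'):
    im,d,c=shot(n,n+'0'); print(n,c)
a=cv2.imread('pics/scene0.png');b=cv2.imread('pics/top0.png')
cv2.imwrite('pics/s0.png',cv2.resize(a,(800,600)));cv2.imwrite('pics/t0.png',cv2.resize(b,(800,600)))
print(env.get_state(), env.nose_length)
E
```

```text
scene {'fx': 453.1853774074562, 'fy': 453.1853774074562, 'cx': 259.11212517323423, 'cy': 189.67041902691147, 'k1': 0.06038259484764442, 'rvec': array([ 1.18735281, -2.29446111,  1.00644655]), 'tvec': array([0.34672007, 0.30138392, 1.22097816])}
top {'fx': 474.96173513134715, 'fy': 474.96173513134715, 'cx': 255.88084739662048, 'cy': 187.29974506575886, 'k1': -0.1863913042599327, 'rvec': array([ 2.18869474, -2.18468115,  0.05955364]), 'tvec': array([0.10228549, 0.48916282, 1.82701697])}
{'time': 0.1, 'qpos': array([ 1.16091133,  0.47774494,  0.02240106,  1.55634437, -0.01150369,
        1.10929812, -0.0830826 ]), 'joint_velocities': array([-0.00109433, -0.00145188, -0.00050903, -0.00206362, -0.00194215,
        0.00030199,  0.00223574]), 'joint_torque': array([ 4.60111347e-03, -5.97765970e+01,  1.61358599e+00, -2.81954455e+01,
        1.28167245e-02,  5.05425705e-03,  8.95943288e-06]), 'tcp_pos': array([ 0.20047113, -0.64411448,  0.303009  ]), 'orientation': array([-8.09397560e-04,  9.88638172e-01,  1.50312578e-01, -1.96593598e-04]), 'force': array([-0.17287736,  0.75329469,  0.22872517]), 'torque': array([-0.03637909, -0.02012544, -0.02617349]), 'opening': 0.08527717327075884} 0.0726
```

View pics/s0.png

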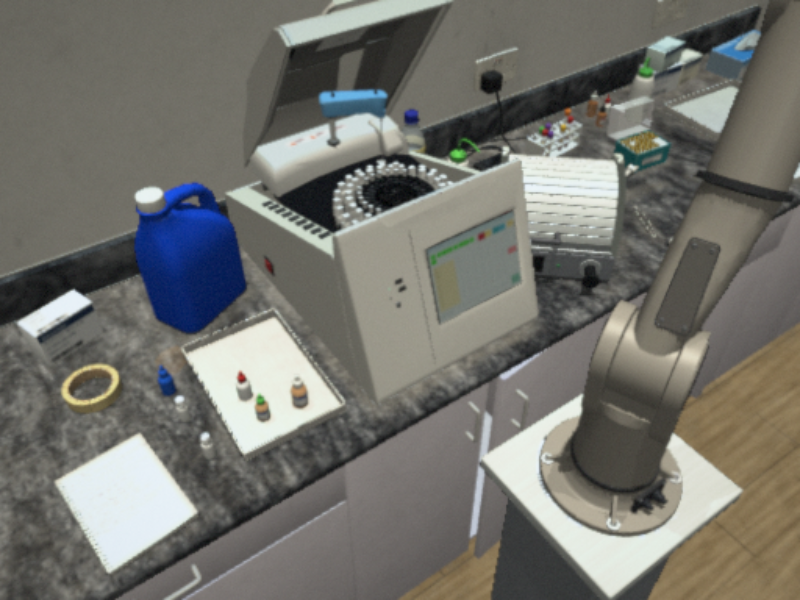

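View pics/t0.png

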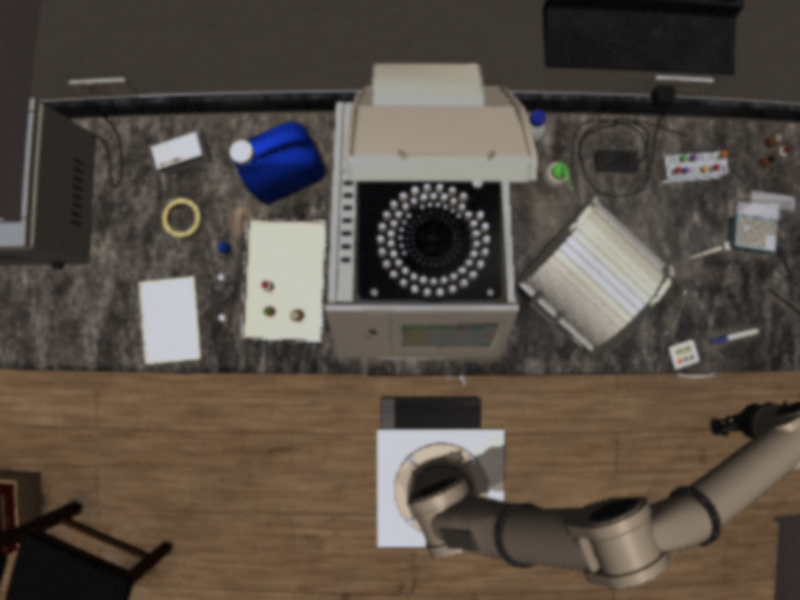

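Candidates for droppers (scene view, 800×600): red-capped (242,385), green-capped (262,405) and orange-capped (299,390), all standing on the tray. The blue look-alike at (166,380) and the small white bottles at (181,402) and (206,438) are off the tray, so I leave them. I'll check with a crop and measure.

```bash
python3 - <<'E'
from h import *
from scipy.optimize import least_squares
im,d,c=load('top0'); P=cloud(d,c); si,sd,sc=load('scene0'); S=cloud(sd,sc)
s=512/800
def med(P,u,v,r=2):
    q=P[int(v*s)-r:int(v*s)+r+1,int(u*s)-r:int(u*s)+r+1].reshape(-1,3); return np.nanmedian(q,0).round(3)
for n,u,v in [('red',267,286),('green',269,311),('orange',297,315),('w1',221,277),('w2',221,318),('blue',223,247),('floor',290,265),('anal',420,305)]: print(n,med(P,u,v,1))
for n,u,v in [('red',242,385),('green',262,408),('orange',299,393),('w1',181,402),('w2',206,438)]: print('S',n,med(S,u,v,1))
for n,u,v in [('tl',248,221),('tr',326,223),('br',322,341),('bl',244,338)]: print(n,med(P,u,v,1))
# cylinder
Q=P[int(200*s):int(350*s),int(520*s):int(675*s)].reshape(-1,3); Q=Q[(Q[:,2]>0.1)]
T=S[int(150*s):int(260*s),int(520*s):int(625*s)].reshape(-1,3); T=T[(T[:,2]>0.1)&(T[:,2]<0.21)]
for nm,A in (('top',Q),('scene',T),('both',np.r_[Q,T])):
    def res(p):
        th=p[2]; dx=(A[:,0]-p[0])*np.cos(th)+(A[:,1]-p[1])*np.sin(th)
        return np.hypot(dx,A[:,2]-.075)-.13
    m=A.mean(0); best=min((least_squares(res,[m[0],m[1],t],loss='soft_l1',f_scale=.003) for t in (-.6,-.2,.2,.6,1,1.4)),key=lambda r:r.cost)
    th=best.x[2]; yl=-(A[:,0]-best.x[0])*np.sin(th)+(A[:,1]-best.x[1])*np.cos(th)
    lo,hi=np.percentile(yl,[.5,99.5]); mid=(lo+hi)/2
    print(nm,best.x,best.cost,len(A),'y range',lo,hi,'centre',best.x[0]-mid*np.sin(th),best.x[1]+mid*np.cos(th))
a=cv2.resize(im[125:235,325:440],None,fx=3.4,fy=3.4,interpolation=2); b=cv2.resize(si[85:190,325:405],(0,0),fx=3.4,fy=3.4,interpolation=2)
e=cv2.resize(si[220:295,95:215],(0,0),fx=3.2,fy=3.2,interpolation=2)
o=np.zeros((600,800,3),np.uint8); o[:a.shape[0],:a.shape[1]]=a; o[:b.shape[0],400:400+b.shape[1]]=b[:,:400]; hh=min(600-374,e.shape[0]);o[374:374+hh,:e.shape[1]]=e[:hh]
cv2.imwrite('pics/crop1.png',o)
E
```

```text
red [0.502 0.431 0.056]
green [0.441 0.423 0.053]
orange [0.433 0.351 0.062]
w1 [0.526 0.545 0.054]
w2 [0.426 0.544 0.056]
blue [0.599 0.543 0.057]
floor [ 0.561  0.383 -0.   ]
anal [0.444 0.062 0.344]
S red [0.502 0.439 0.047]
S green [0.436 0.431 0.039]
S orange [0.424 0.363 0.048]
S w1 [0.52  0.545 0.055]
S w2 [0.422 0.541 0.055]
tl [0.671 0.491 0.015]
tr [0.668 0.293 0.003]
br [0.369 0.298 0.001]
bl [0.376 0.494 0.002]
top [ 0.83422847 -0.02746316  2.40503697] 0.06783415679520038 4899 y range 0.3250036913880667 0.5849978272310874 centre 0.5285860757052868 -0.364521642382419
scene [ 0.06215701 -0.88319929 -0.73731473] 0.08245007888864615 3453 y range 0.5672260239929391 0.7824666520755181 centre 0.5158578877482844 -0.3836263813043352
both [ 1.01904595  0.17925811 -0.73129342] 0.1516145877736757 8352 y range -0.862423302757632 -0.6026045054624134 centre 0.5298490647883783 -0.3659602174633702
```

View pics/crop1.png

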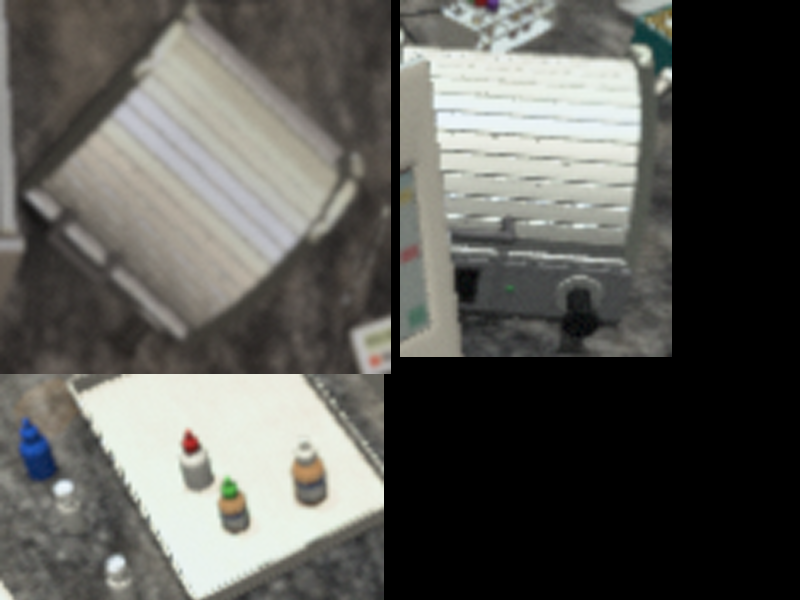

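The three droppers are the red-, green- and white-capped bottles at tray crop (195,460), (232,505) and (308,475). All three stand inside the rim, and the blue look-alike and both white bottles are outside it. Cabinet pose: centre about (0.529,-0.366), yaw -0.733, bar on its left front. I'll move above the bar and look with the wrist camera.

```bash
cat >> h.py <<'E'
from scipy.spatial.transform import Rotation as Ro
CAB=[0.5295,-0.3655,-0.733]
def c2w(x,y,z=0.0):
    t=CAB[2]; return np.array([CAB[0]+x*np.cos(t)-y*np.sin(t),CAB[1]+x*np.sin(t)+y*np.cos(t),z])
def w2c(P):
    t=CAB[2]; dx=P[...,0]-CAB[0]; dy=P[...,1]-CAB[1]
    return np.stack([dx*np.cos(t)+dy*np.sin(t),-dx*np.sin(t)+dy*np.cos(t),P[...,2]],-1)
def down(phi,pos=None):
    """tool down, jaws opening along heading phi; picks the half turn that keeps joint 7 near middle"""
    best=None
    for p in (phi,phi+np.pi):
        y=np.array([np.cos(p),np.sin(p),0]); z=np.array([0,0,-1.]); R=np.c_[np.cross(y,z),y,z]
        q=Ro.from_matrix(R).as_quat()[[3,0,1,2]]
        if pos is None: return q
        j=kin.inverse_kinematics(pos,q)
        if j is not None and (best is None or abs(j[6])<best[0]): best=(abs(j[6]),q)
    return best[1]
def st():
    s=env.get_state(); print('t %.1f'%s['time'],'tcp',s['tcp_pos'].round(4),'F',s['force'].round(1),'open %.4f'%s['opening'],'q',s['qpos'].round(2)); return s
def bar(c): return c2w(-.170*np.cos(c+.209),.035,.075+.170*np.sin(c+.209))
E
python3 - <<'E'
from h import *
im,d,c=load('top0'); P=cloud(d,c); Q=P.reshape(-1,3)
print('analyser height map rows x .34...74, cols y .3..-.2')
for x in np.arange(.34,.75,.04):
    print('%.2f'%x,[ '%.2f'%np.max(Q[(abs(Q[:,0]-x)<.02)&(abs(Q[:,1]-y)<.02)][:,2],initial=-1) for y in np.arange(.32,-.25,-.04)])
p=bar(0); p[2]=.32
q=down(CAB[2],p); env.reach(p,q); st()
im,d,c=shot('wrist','w1'); cv2.imwrite('pics/w1v.png',im); print(proj(bar(0),c), proj(bar(0)+c2w(0,.035)-c2w(0,0),c),proj(bar(0)-c2w(0,.035)+c2w(0,0),c))
E
```

```text
analyser height map rows x .34...74, cols y .3..-.2
0.34 ['0.01', '0.01', '0.14', '0.14', '0.14', '0.14', '0.13', '0.14', '0.14', '0.14', '0.14', '0.14', '0.11', '0.01', '0.01']
0.38 ['0.03', '0.03', '0.25', '0.25', '0.25', '0.25', '0.25', '0.25', '0.25', '0.25', '0.25', '0.25', '0.22', '0.01', '0.01']
0.42 ['0.02', '0.03', '0.35', '0.35', '0.36', '0.36', '0.35', '0.36', '0.36', '0.36', '0.36', '0.36', '0.27', '0.12', '0.13']
0.46 ['0.02', '0.03', '0.35', '0.35', '0.35', '0.36', '0.35', '0.35', '0.35', '0.35', '0.35', '0.36', '0.34', '0.13', '0.14']
0.50 ['0.01', '0.03', '0.29', '0.29', '0.21', '0.25', '0.26', '0.26', '0.26', '0.26', '0.25', '0.29', '0.28', '0.14', '0.18']
0.54 ['0.01', '0.03', '0.28', '0.27', '0.23', '0.26', '0.26', '0.26', '0.25', '0.26', '0.26', '0.28', '0.27', '0.19', '0.20']
0.58 ['0.02', '0.03', '0.27', '0.26', '0.25', '0.27', '0.26', '0.27', '0.26', '0.26', '0.26', '0.27', '0.26', '0.03', '0.22']
0.62 ['0.01', '0.03', '0.25', '0.25', '0.25', '0.26', '0.26', '0.26', '0.26', '0.26', '0.26', '0.25', '0.00', '0.02', '0.22']
0.66 ['0.03', '0.03', '0.24', '0.59', '0.58', '0.58', '0.58', '0.59', '0.59', '0.59', '0.58', '0.59', '0.58', '0.01', '0.01']
0.70 ['0.01', '0.01', '0.23', '0.59', '0.59', '0.59', '0.61', '0.61', '0.61', '0.61', '0.60', '0.59', '0.58', '0.01', '0.01']
0.74 ['0.16', '0.01', '0.22', '0.56', '0.56', '0.56', '0.56', '0.56', '0.56', '0.57', '0.56', '0.56', '0.55', '0.01', '0.14']
t 1.8 tcp [ 0.429  -0.2297  0.3199] F [ 0.1 -0.2  0.5] open 0.0855 q [ 0.65  0.17 -0.32  1.96  0.06  1.03 -0.43]
(np.float64(255.41728562576293), np.float64(173.64148107521092)) (np.float64(255.21262660997246), np.float64(132.72909227053154)) (np.float64(255.61086734329928), np.float64(211.5817092532829))
```

View pics/w1v.png

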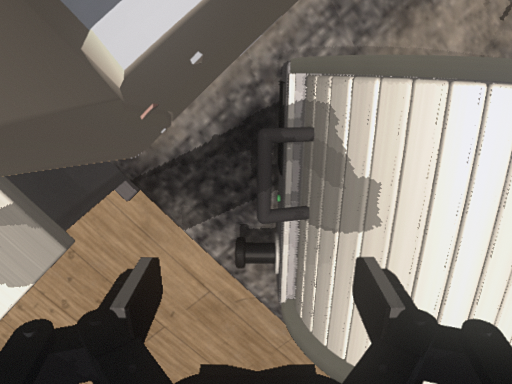

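The bar is at x≈265 px, rows 128–220. I predicted 255, so the cabinet model is about 9 mm off. The knob is at (255,250). I'll refine from the wrist cloud.

```bash
python3 - <<'E'
from h import *
from scipy.optimize import least_squares
im,d,c=load('w1'); P=cloud(d,c); C=w2c(P)
def rep(u0,u1,v0,v1,n):
    q=C[v0:v1,u0:u1].reshape(-1,3); print(n,np.nanpercentile(q,[10,50,90],axis=0).round(4).tolist())
rep(262,268,140,165,'bar'); rep(262,268,185,210,'bar2'); rep(236,244,238,264,'rim'); rep(250,270,245,256,'neck')
for v in range(90,350,40): print(v,[C[v,u].round(3).tolist() for u in (265,283,289,294,300)])
A=P[80:300,310:505].reshape(-1,3); A=A[A[:,2]>.09]
B=load('top0'); T=cloud(B[1],B[2])[128:224,333:432].reshape(-1,3); T=T[T[:,2]>.1]
for A in (A,):
  def res(p):
    dx=(A[:,0]-p[0])*np.cos(p[2])+(A[:,1]-p[1])*np.sin(p[2]); return np.hypot(dx,A[:,2]-.075-p[3])-.13
  r=least_squares(res,[*CAB,0],loss='soft_l1',f_scale=.002); print(r.x,np.abs(r.fun).mean(), 'offset in cab', w2c(np.array([*r.x[:2],0])))
E
```

```text
bar [[-0.1609, 0.0493, 0.1245], [-0.159, 0.0572, 0.1252], [-0.157, 0.0653, 0.126]]
bar2 [[-0.1609, 0.0106, 0.1245], [-0.1588, 0.0192, 0.1251], [-0.1567, 0.0279, 0.126]]
rim [[-0.1886, -0.0813, 0.0436], [-0.1852, -0.0704, 0.0544], [-0.181, -0.0633, 0.0585]]
neck [[-0.1712, -0.0766, 0.0449], [-0.162, -0.0724, 0.0495], [-0.1537, -0.0694, 0.0524]]
90 [[-0.156, 0.099, 0.0], [-0.141, 0.102, 0.064], [-0.137, 0.103, 0.082], [-0.132, 0.103, 0.082], [-0.127, 0.102, 0.077]]
130 [[-0.159, 0.074, 0.123], [-0.144, 0.074, 0.121], [-0.139, 0.074, 0.119], [-0.135, 0.073, 0.117], [-0.13, 0.073, 0.116]]
170 [[-0.159, 0.043, 0.127], [-0.14, 0.027, 0.069], [-0.135, 0.03, 0.082], [-0.13, 0.028, 0.075], [-0.124, 0.028, 0.075]]
210 [[-0.158, 0.008, 0.125], [-0.143, 0.004, 0.117], [-0.137, 0.004, 0.118], [-0.133, 0.004, 0.117], [-0.128, 0.003, 0.114]]
250 [[-0.156, -0.073, 0.049], [-0.139, -0.054, 0.083], [-0.132, -0.058, 0.076], [-0.127, -0.059, 0.075], [-0.124, -0.044, 0.1]]
290 [[-0.155, -0.162, -0.0], [-0.138, -0.103, 0.082], [-0.13, -0.107, 0.076], [-0.125, -0.108, 0.075], [-0.123, -0.086, 0.106]]
330 [[-0.132, -0.992, -0.854], [-0.05, -0.995, -0.856], [-0.133, -0.129, 0.115], [-0.129, -0.119, 0.125], [-0.124, -0.119, 0.125]]
[ 6.05123694e-01 -2.90470491e-01 -7.46938922e-01  7.29842721e-04] 0.005078087457262137 offset in cab [0.00599889 0.10635969 0.        ]
```

```bash
sed -i 's/^CAB=.*/CAB=[0.536,-0.3662,-0.745]/' h.py; python3 - <<'E'
from h import *
up=np.array([0,0,.054])
b=bar(.053); q=down(CAB[2],b+up)
env.grip(.034)
env.reach(b+up+[0,0,.08],q)
print(env.movel(b+up,.08,stop_force=8)); s=st()
env.grip(0.0,25); s=st()
g0=s['tcp_pos'].copy()
for c in np.arange(.1,1.80,.1):
    env.movel(bar(c)+up,.12); s=env.get_state(); print(round(c,2),(s['tcp_pos']-bar(c)-up).round(4),s['force'].round(1),round(s['opening'],4))
    if np.linalg.norm(s['force'])>35: print('force'); break
st()
E
```

```text
False
t 4.0 tcp [ 0.4394 -0.2293  0.1735] F [ 0.7  0.2 -0.3] open 0.0338 q [ 0.6   0.38 -0.3   2.08  0.17  0.71 -0.55]
t 4.3 tcp [ 0.4382 -0.2282  0.173 ] F [-3.2  4.6  3.4] open 0.0112 q [ 0.6   0.38 -0.3   2.08  0.17  0.71 -0.55]
0.1 [-0.0009  0.0009  0.0001] [-3.3  4.8  3.6] 0.0108
0.2 [-0.001   0.0011  0.0004] [-5.7  6.2  6.2] 0.0107
0.3 [-0.0012  0.0013  0.0005] [-6.2  6.5  7. ] 0.0108
0.4 [-0.0015  0.0016  0.0006] [-8.   7.  10.6] 0.0108
0.5 [-0.0018  0.0019  0.0008] [-10.6   9.6  13.5] 0.0107
0.6 [-0.002   0.0022  0.0013] [-14.   10.7  19.3] 0.0113
0.7 [-0.0017  0.002   0.0021] [-15.4  11.   23.5] 0.0107
0.8 [-0.0006  0.001   0.0031] [-12.    8.9  23.8] 0.0109
0.9 [ 0.0005 -0.0001  0.0033] [-8.3  5.1 18. ] 0.0109
1.0 [ 0.0012 -0.0009  0.0032] [-3.3  2.1 12.9] 0.0111
1.1 [ 0.0015 -0.0011  0.0026] [-0.5  0.   7.2] 0.0109
1.2 [ 0.0016 -0.0013  0.0023] [ 2.4 -1.4  4.7] 0.0107
1.3 [ 0.0014 -0.0012  0.0016] [ 3.3 -0.9  5.1] 0.0107
1.4 [ 0.001  -0.0007  0.0008] [ 3.5 -2.   4.6] 0.0107
1.5 [ 0.0006 -0.0003  0.0001] [ 3.7 -1.7  2.1] 0.011
1.6 [ 0.0002  0.     -0.0004] [ 4.5 -1.1  0.2] 0.0112
1.7 [ 0.0001  0.0001 -0.0003] [ 4.1 -0.8  0.3] 0.0111
t 9.2 tcp [ 0.6013 -0.3787  0.2891] F [ 4.1 -0.8  0.3] open 0.0111 q [ 0.64  0.56 -0.25  1.46  0.15  1.14 -0.38]
```

```bash
python3 - <<'E'
from h import *
up=np.array([0,0,.054])
env.movel(bar(1.74)+up,.08,stop_force=15); env.grip(.034)
s=st(); env.movel(s['tcp_pos']+[0,0,.07],.2); env.grip(.085)
p=c2w(-.13,0,.38); env.reach(p,down(CAB[2],p)); st()
im,d,c=shot('wrist','w2'); cv2.imwrite('pics/w2v.png',im)
P=cloud(d,c);C=w2c(P); np.save('pics/w2C.npy',C)
ti,td,tc=shot('top','top1')
# floor level & things standing on it
m=(abs(C[...,1])<.115)&(C[...,0]>-.13)&(C[...,0]<.02)
print('floor z',np.nanmedian(C[...,2][m]), np.nanpercentile(C[...,2][m],[5,95]))
h=m&(C[...,2]>.083)&(C[...,2]<.1); n,l,s_,ce=cv2.connectedComponentsWithStats(h.astype(np.uint8))
for i in range(1,n):
    if s_[i,4]>150:
        q=C[l==i]; print(s_[i],q.mean(0).round(4),cv2.minEnclosingCircle(q[:,:2].astype(np.float32)),np.median(q[:,2]))
E
```

```text
t 9.8 tcp [ 0.6054 -0.3833  0.2867] F [-0.5 -0.1 -0.9] open 0.0341 q [ 0.64  0.57 -0.25  1.44  0.15  1.14 -0.38]
t 11.7 tcp [ 0.4413 -0.2787  0.3805] F [ 1.1 -0.1 -0.2] open 0.0850 q [ 0.71  0.17 -0.31  1.81  0.06  1.17 -0.36]
floor z 0.07692256854023177 [0.07486213 0.38749113]
[ 281  175   54   53 2179] [-0.0708 -0.055   0.0888] ((-0.07080081105232239, -0.056558314710855484), 0.031196285039186478) 0.08887912522785442
```

View pics/w2v.png

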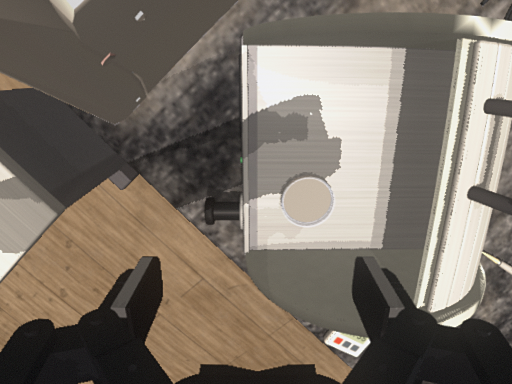

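The dish is at pixel (307,200), cabinet frame (-0.071,-0.056), lying flat, and the cover is well open. I'll grip it along cabinet x and lift.

```bash
cat >> h.py <<'E'
def carry(a,b,z=.50):
    """from above a to above b over the analyser front; a,b=(pos,quat) hover poses"""
    way=[(.46,-.22),(.47,0.0),(.46,.28)]
    if a[1]>b[0][1]: way=way[::-1]
    for w in way:
        p=np.array([*w,z]); env.reach(p,down(np.arctan2(w[1],w[0])+np.pi/2,p))
    env.reach(*b)
E
python3 - <<'E'
from h import *
p=c2w(-.0705,-.0565,.144); q=down(CAB[2],p)
env.grip(.080)
env.reach(p+[0,0,.12],q); print(env.movel(p,.1,stop_force=6)); s=st()
env.grip(0.0,30); s=st()
env.movel(s['tcp_pos']+[0,0,.03],.08); s=st()
for w in [(.46,-.22),(.47,0.0),(.46,.28)]:
    pp=np.array([*w,.5]); print(w,[None if (j:=kin.inverse_kinematics(pp,down(a,pp))) is None else j.round(2).tolist() for a in (np.arctan2(w[1],w[0])+np.pi/2,)])
E
```

```text
False
t 13.9 tcp [ 0.4463 -0.3602  0.1447] F [ 0.6 -0.3  0.6] open 0.0801 q [ 0.75  0.52 -0.23  1.92  0.17  0.72 -0.32]
t 14.3 tcp [ 0.4462 -0.3602  0.1449] F [-2.2  1.7  5.7] open 0.0603 q [ 0.75  0.52 -0.23  1.92  0.17  0.72 -0.32]
t 14.8 tcp [ 0.4463 -0.3603  0.1754] F [-0.6  0.2 -0.2] open 0.0599 q [ 0.75  0.48 -0.23  1.9   0.15  0.78 -0.31]
(0.46, -0.22) [[0.95, 0.13, -0.69, 1.62, 0.08, 1.43, 1.37]]
(0.47, 0.0) [[0.7, 0.06, -0.86, 1.69, 0.04, 1.42, 1.41]]
(0.46, 0.28) [[0.32, 0.34, -1.26, 1.54, 0.32, 1.5, 1.17]]
```

```bash
python3 - <<'E'
import re
t=open('h.py').read(); t=t[:t.index('def carry')]
t+='''def swing(ang,r=.50,z=.50):
    """up, in to radius r, then turn about the base axis with joint 1 to heading ang"""
    s=env.get_state(); p=s['tcp_pos']; env.movel([p[0],p[1],z],.25)
    a=np.arctan2(p[1],p[0]); env.movel([r*np.cos(a),r*np.sin(a),z],.2)
    q=env.get_state()['qpos'].copy(); q[0]-=ang-a; env.goto_joints(q)
'''
open('h.py','w').write(t)
from h import *
swing(.60); s=st()
p=np.array([.600,.392,.30]); q=down(0.0,p); env.reach(p,q); s=st()
im,d,c=shot('wrist','w3'); cv2.imwrite('pics/w3v.png',im)
E
```

```text
t 18.9 tcp [0.4134 0.2811 0.4996] F [-0.3 -0.3 -0.4] open 0.0606 q [-0.48  0.07 -0.26  1.66  0.02  1.42 -0.21]
t 20.0 tcp [0.6002 0.3919 0.3016] F [-0.  -0.7 -0.1] open 0.0603 q [-0.52  0.56 -0.22  1.43  0.12  1.16 -0.76]
```

View pics/w3v.png

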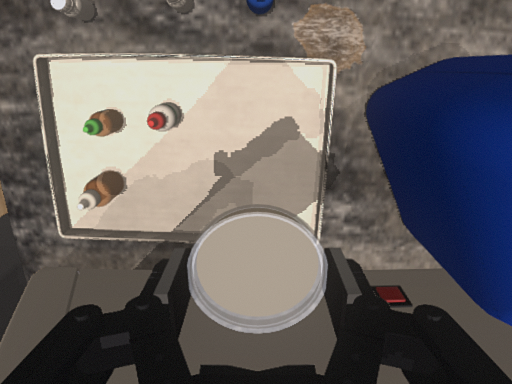

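The wrist view shows the dish held flat at (257,270). The three bottles on the tray are green (105,122), red (163,117) and white-capped (105,188), and the free part of the tray is on the right. The jug is on the far right. I'll check the tray coordinates, then lower the dish.

```bash
python3 - <<'E'
from h import *
im,d,c=load('w3'); P=cloud(d,c)
print('corners',[np.nanmedian(P[v-1:v+2,u-1:u+2].reshape(-1,3),0).round(3).tolist() for u,v in ((38,58),(333,64),(320,228),(65,236))],'floor',P[100,250].round(4))
print('jug min x at z<.3', np.nanmin(P[80:300,370:500].reshape(-1,3),0).round(3))
m=(P[...,2]>.02)&(P[...,0]>.38)&(P[...,0]<.65)&(P[...,1]>.3)&(P[...,1]<.485)&(P[...,2]<.09)
n,l,s_,ce=cv2.connectedComponentsWithStats(m.astype(np.uint8))
for i in range(1,n):
    if s_[i,4]>60:
        q=P[l==i]; b=q[(q[:,2]>.028)&(q[:,2]<.045)]; t=q[q[:,2]>q[:,2].max()-.008]
        print(ce[i].round(0),'top z',q[:,2].max().round(4),'top xy',t.mean(0).round(4),'body', cv2.minEnclosingCircle(b[:,:2].astype(np.float32)) if len(b)>3 else None)
p=np.array([.580,.392,.30]); q=down(0.0,p)
env.movel(p,.15); env.movel([.58,.392,.10],.15); z0=.0725
print(env.movel([.58,.392,z0],.03,stop_force=3)); s=st()
E
```

```text
corners [[0.379, 0.495, 0.022], [0.674, 0.484, 0.025], [0.671, 0.309, 0.024], [0.376, 0.298, 0.024]] floor [ 5.933e-01  4.476e-01 -3.000e-04]
jug min x at z<.3 [ 0.638  0.239 -0.002]
[162. 117.] top z 0.0749 top xy [0.5084 0.4343 0.0721] body ((0.507737398147583, 0.43426454067230225), 0.013420752249658108)
[101. 123.] top z 0.0692 top xy [0.445  0.4286 0.0652] body ((0.44484755396842957, 0.42906299233436584), 0.012559300288558006)
[ 98. 192.] top z 0.0822 top xy [0.4351 0.3586 0.0785] body ((0.4340873062610626, 0.35849860310554504), 0.01546842698007822)
False
t 22.9 tcp [0.5801 0.3921 0.0728] F [-0.8 -0.4 -0.2] open 0.0601 q [-0.56  0.78 -0.19  1.62  0.19  0.76 -0.83]
```

```bash
python3 - <<'E'
from h import *
print(env.movel([.58,.392,.069],.02,stop_force=3)); s=st()
env.grip(.075); env.dwell(.2); env.movel([.58,.392,.16],.15)
# first bottle: red (dropper_2)
env.grip(.046); x,y=.508,.4345
p=np.array([x,y,.16]); q=down(np.arctan2(.428-.358,.01)+0.6,p)  # jaws roughly diagonal, away from neighbours
env.reach(p,q); env.movel([x,y,.088],.1,stop_force=6); s=st()
env.grip(0,45); s=st(); env.movel([x,y,.13],.1); s=st()
im,d,c=shot('wrist','w4'); cv2.imwrite('pics/w4v.png',im)
E
```

```text
True
t 23.1 tcp [0.5804 0.3924 0.0716] F [-1.7 -0.5  5.2] open 0.0599 q [-0.56  0.78 -0.19  1.62  0.19  0.76 -0.83]
t 27.1 tcp [0.5081 0.435  0.0884] F [0.1 0.4 0.5] open 0.0463 q [-0.36  0.81 -0.64  1.67  0.6   0.87  0.77]
t 27.4 tcp [0.5084 0.435  0.089 ] F [ 0.8 -0.1  3.5] open 0.0249 q [-0.36  0.81 -0.64  1.67  0.6   0.87  0.77]
t 28.0 tcp [0.5082 0.4344 0.1305] F [-0.6 -0.2 -0.6] open 0.0247 q [-0.34  0.76 -0.67  1.66  0.56  0.93  0.8 ]
```

View pics/w4v.png

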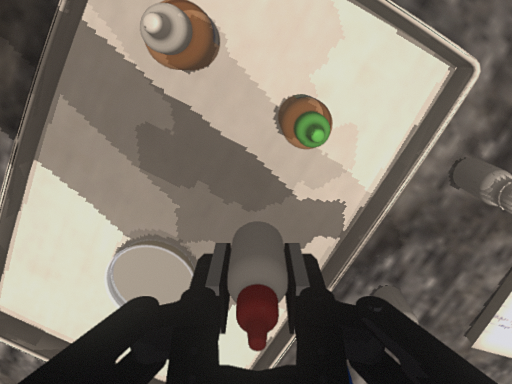

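Red-capped bottle (dropper_2) is held upright at (258,290). The dish lies on the tray. Next I place it in the cabinet.

```bash
cat >> h.py <<'E'
def pick(x,y,phi,zt=.088):
    p=np.array([x,y,.17]); q=down(phi,p); env.grip(.046); env.reach(p,q)
    env.movel([x,y,zt],.1,stop_force=6); env.grip(0,45); s=st()
    env.movel([x,y,.15],.1); return s['tcp_pos'][2]-.002
def place(cx,cy,off):
    swing(-.60)
    p=c2w(cx,cy,.30); env.reach(p,down(CAB[2],p)); st()
    env.movel(c2w(cx,cy,.075+off+.012),.12)
    print('touch',env.movel(c2w(cx,cy,.075+off-.004),.02,stop_force=3)); st()
    env.grip(.046); env.dwell(.2); env.movel(c2w(cx,cy,.30),.12)
E
python3 - <<'E'
from h import *
place(-.065,0.075,.087)
im,d,c=shot('wrist','w5'); cv2.imwrite('pics/w5v.png',im)
E
```

```text
t 34.4 tcp [ 0.5392 -0.2671  0.3005] F [ 0.1  0.1 -1.4] open 0.0251 q [ 0.85  0.44 -0.65  1.71  0.29  1.1  -0.64]
touch True
t 36.1 tcp [ 0.539  -0.267   0.1623] F [-1.1 -0.3  4.5] open 0.0248 q [ 0.79  0.59 -0.58  1.82  0.42  0.86 -0.74]
```

View pics/w5v.png

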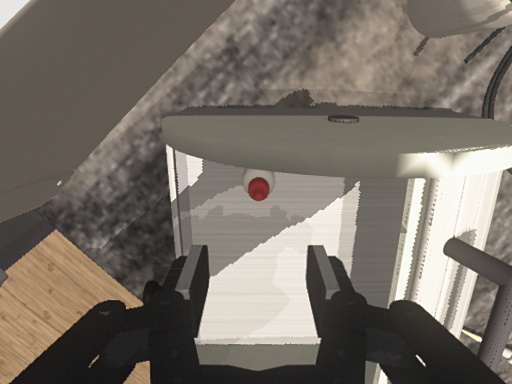

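Red bottle stands at (258,185) in the cabinet. Next is the green one, with a fresh numeric look in case something was knocked.

```bash
cat >> h.py <<'E'
def blobs(P,lo,xr,yr,hi,conv=lambda P:P):
    C=conv(P); m=(C[...,2]>lo)&(C[...,0]>xr[0])&(C[...,0]<xr[1])&(C[...,1]>yr[0])&(C[...,1]<yr[1])&(C[...,2]<hi)
    n,l,s_,ce=cv2.connectedComponentsWithStats(m.astype(np.uint8)); out=[]
    for i in range(1,n):
        if s_[i,4]>60:
            q=C[l==i]; b=q[q[:,2]<lo+.025]; zm=np.percentile(q[:,2],98); t=q[q[:,2]>zm-.008]
            (x,y),r=cv2.minEnclosingCircle(b[:,:2].astype(np.float32)) if len(b)>3 else ((0,0),0)
            print('blob px',ce[i].round(0),'n',s_[i,4],'top z %.4f'%zm,'top xy',t.mean(0)[:2].round(4),'body %.4f %.4f r %.4f'%(x,y,r)); out.append((x,y,r,zm,*t.mean(0)[:2]))
    return out
def looktray(tag):
    swing(.60); p=np.array([.56,.37,.34]); env.reach(p,down(0.0,p))
    im,d,c=shot('wrist',tag); cv2.imwrite(f'pics/{tag}v.png',im); P=cloud(d,c)
    print('dish?'); blobs(P,.008,(.5,.66),(.305,.48),.02)
    return blobs(P,.025,(.385,.66),(.305,.485),.09)
E
python3 - <<'E'
from h import *
B=looktray('w6'); st()
g=[b for b in B if b[3]<.0715]; 
assert len(g)==1 and len(B)==2
off=pick(g[0][0],g[0][1],np.arctan2(.428-.358,.01)+0.6); print(off); st()
place(-.065,0.005,off); st()
E
```

```text
dish?
blob px [274. 127.] n 2180 top z 0.0171 top xy [0.5805 0.3925] body 0.5813 0.3924 r 0.0311
blob px [150.  97.] n 471 top z 0.0678 top xy [0.4451 0.4284] body 0.4442 0.4289 r 0.0126
blob px [145. 162.] n 715 top z 0.0801 top xy [0.4345 0.3592] body 0.4341 0.3589 r 0.0154
t 42.5 tcp [0.56   0.3699 0.342 ] F [0.2 0.  0.1] open 0.0461 q [-0.22  0.52 -0.68  1.49  0.34  1.25 -0.94]
t 45.3 tcp [0.4445 0.4294 0.0889] F [ 0.7 -1.1  4.7] open 0.0236 q [-0.22  0.87 -0.94  1.79  0.86  0.95  0.49]
0.08689196987818992
t 46.1 tcp [0.4442 0.4285 0.1497] F [ 0.5  0.2 -0.8] open 0.0237 q [-0.18  0.79 -1.    1.77  0.78  1.03  0.55]
t 52.0 tcp [ 0.492  -0.3183  0.3006] F [ 0.5 -0.3 -1.6] open 0.0240 q [ 1.11  0.46 -0.84  1.74  0.38  1.12 -0.6 ]
touch True
t 53.8 tcp [ 0.4916 -0.3185  0.1623] F [-0.7 -0.3  3.6] open 0.0238 q [ 1.02  0.62 -0.75  1.85  0.53  0.88 -0.73]
t 55.6 tcp [ 0.4912 -0.3183  0.2991] F [-0.1  0.2  0.1] open 0.0461 q [ 1.11  0.46 -0.84  1.74  0.38  1.12 -0.6 ]
```

```bash
python3 - <<'E'
from h import *
s=env.get_state(); p=s['tcp_pos']; env.movel([p[0],p[1],.5],.25); env.movel([.42,-.27,.5],.2)
env.goto_joints([.68,.07,-.26,1.66,.02,1.42,-.21]); st()
B=looktray('w7'); st()
assert len(B)==1
off=pick(B[0][0],B[0][1],.4); print(off); st()
place(-.065,-.065,off); st()
env.grip(.085)
s=env.get_state(); env.movel([*c2w(-.13,0,.38)],.15); st()
im,d,c=shot('wrist','w8'); cv2.imwrite('pics/w8v.png',im); P=cloud(d,c)
blobs(P,.10,(-.13,.02),(-.115,.115),.165,w2c)
E
```

```text
t 57.9 tcp [ 0.4232 -0.2655  0.4981] F [ 0.2  0.5 -0.3] open 0.0454 q [ 0.68  0.07 -0.26  1.66  0.02  1.42 -0.21]
dish?
blob px [274. 127.] n 2179 top z 0.0170 top xy [0.5805 0.3924] body 0.5810 0.3920 r 0.0310
blob px [145. 161.] n 713 top z 0.0800 top xy [0.4346 0.3591] body 0.4343 0.3588 r 0.0151
t 61.4 tcp [0.5601 0.3698 0.3419] F [-0.5  1.1  1.1] open 0.0462 q [-0.52  0.45 -0.22  1.51  0.1   1.19 -0.76]
t 63.7 tcp [0.4347 0.3592 0.0889] F [-1.  -0.4  5.9] open 0.0293 q [-0.59  0.6  -0.27  1.96  0.26  0.61 -0.63]
0.08687507373740261
t 64.5 tcp [0.434  0.3584 0.1496] F [ 0.5  0.2 -0.6] open 0.0290 q [-0.56  0.51 -0.3   1.93  0.22  0.73 -0.59]
t 69.5 tcp [ 0.4452 -0.3695  0.3014] F [ 0.4  0.3 -0.1] open 0.0293 q [ 0.83  0.34 -0.31  1.78  0.12  1.04 -0.26]
touch True
t 71.3 tcp [ 0.4441 -0.3699  0.1623] F [-0.5  1.2  4.3] open 0.0294 q [ 0.8   0.51 -0.28  1.89  0.19  0.77 -0.33]
t 73.1 tcp [ 0.4438 -0.3697  0.2991] F [-0.3  0.8 -0.5] open 0.0460 q [ 0.83  0.34 -0.31  1.78  0.12  1.04 -0.26]
t 74.5 tcp [ 0.4399 -0.2788  0.3793] F [-0.1 -0.2 -1. ] open 0.0847 q [ 0.76  0.18 -0.36  1.8   0.07  1.17 -0.37]
blob px [336.  44.] n 1981 top z 0.1640 top xy [-0.0633  0.1119] body -0.0550 0.1115 r 0.0749
blob px [321. 151.] n 524 top z 0.1404 top xy [-0.0654  0.0066] body -0.0649 0.0062 r 0.0126
blob px [318. 218.] n 798 top z 0.1537 top xy [-0.0656 -0.0641] body -0.0652 -0.0647 r 0.0151
```

View pics/w8v.png

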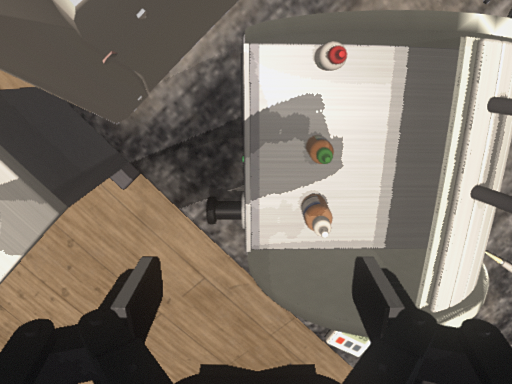

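All three stand upright: red (333,55), green (320,150), white-cap (318,215). Red looks shifted, so I'll measure it. If it is within limits I'll close the cover.

```bash
python3 - <<'E'
from h import *
im,d,c=load('w8'); C=w2c(cloud(d,c))
q=C[40:72,315:350].reshape(-1,3); q=q[(q[:,2]>.09)&(q[:,2]<.16)]; t=q[q[:,2]>.138]; b=q[q[:,2]<.12]
print('red cap',t.mean(0).round(4),'body',np.percentile(b,[2,98],axis=0).round(4).tolist(), t[:,2].max(), 'pred px',proj(c2w(-.065,.075,.14),c))
up=np.array([0,0,.054]); c1=1.74
b=bar(c1)+up; q=down(CAB[2],b); env.grip(.034)
env.movel([*env.get_state()['tcp_pos'][:2],.42],.2)
env.reach(b+[0,0,.08],q); print(env.movel(b,.08,stop_force=8)); st()
env.grip(0.0,25); st()
E
```

```text
red cap [-0.0598  0.0982  0.1445] body [[-0.0724, 0.0863, 0.0923], [-0.0452, 0.1119, 0.1197]] 0.1487245019546563 pred px (np.float64(331.1240723410781), np.float64(82.12095444769432))
False
t 77.5 tcp [ 0.6062 -0.3832  0.2877] F [-0.2  0.8 -0.8] open 0.0344 q [ 0.7   0.58 -0.34  1.44  0.2   1.15 -0.42]
t 77.8 tcp [ 0.6061 -0.3831  0.2876] F [0.  0.7 3.1] open 0.0110 q [ 0.7   0.58 -0.34  1.44  0.2   1.15 -0.42]
```

```bash
python3 - <<'E'
from h import *
up=np.array([0,0,.054])
for c in [*np.arange(1.65,.04,-.1),.0]:
    env.movel(bar(c)+up,.12); s=env.get_state(); print(round(c,2),(s['tcp_pos']-bar(c)-up).round(4),s['force'].round(1),round(s['opening'],4))
    if np.linalg.norm(s['force'])>40: print('force'); break
print(env.movel(bar(-.03)+up,.03,stop_force=12)); s=st()
env.dwell(.2); env.grip(.034); env.movel(env.get_state()['tcp_pos']+[0,0,.10],.1)
p=bar(0); p[2]=.32; env.movel(p,.15); im,d,c=shot('wrist','w9'); cv2.imwrite('pics/w9v.png',im)
C=w2c(cloud(d,c)); q=C[120:230,250:285].reshape(-1,3); q=q[(q[:,2]>.10)]; print('bar top pct',np.percentile(q,[10,50,90],axis=0).round(4).tolist())
k=C[225:275,225:262].reshape(-1,3); k=k[(k[:,2]>.02)&(k[:,2]<.07)&(k[:,0]<-.146)]; print('knob',np.percentile(k,[2,50,98],axis=0).round(4).tolist())
st()
E
```

```text
1.65 [ 0.0003 -0.0001  0.0011] [ 0.6 -0.4  3.8] 0.0112
1.55 [ 0.0007 -0.0005  0.0016] [ 0.9 -2.   8. ] 0.0113
1.45 [ 0.0009 -0.0007  0.0021] [ 0.2 -0.4 11.8] 0.0114
1.35 [ 0.0006 -0.0004  0.0018] [-1.1 -0.3 11.2] 0.0106
1.25 [ 0.0003 -0.0001  0.0013] [-1.9  0.  10.5] 0.0109
1.15 [-0.      0.0002  0.0008] [-2.4  1.8  9. ] 0.0111
1.05 [-0.0003  0.0005  0.0001] [-1.7  1.3  8.5] 0.0105
0.95 [-0.0005  0.0007 -0.0005] [-2.   2.9  4.3] 0.0106
0.85 [-0.0004  0.0006 -0.0006] [-1.3  2.6  1.9] 0.0109
0.75 [-0.0002  0.0004 -0.0007] [ 0.1  1.5 -1.2] 0.0113
0.65 [-0.0001  0.0003 -0.0004] [ 0.9  3.4 -3. ] 0.0108
0.55 [ 0.0001  0.     -0.0003] [ 1.6  1.7 -3.5] 0.0106
0.45 [ 0.0001 -0.     -0.0001] [ 1.5  0.9 -3.1] 0.011
0.35 [ 0.      0.0001 -0.0001] [ 0.9  2.1 -4. ] 0.0106
0.25 [-0.      0.0001  0.    ] [ 1.1  2.7 -1.9] 0.0108
0.15 [-0.0001  0.0001  0.    ] [-0.4  3.2 -2.5] 0.0108
0.05 [-0.0002  0.0002  0.0001] [-0.9  4.2 -1.8] 0.0113
0.0 [-0.0002  0.0002  0.0002] [-2.   4.9 -1.7] 0.0107
True
t 83.2 tcp [ 0.4367 -0.2269  0.1608] F [-0.3 -0.3  5.3] open 0.0109 q [ 0.67  0.41 -0.38  2.09  0.23  0.69 -0.61]
bar top pct [[-0.1707, -0.0048, 0.1116], [-0.164, 0.0336, 0.1152], [-0.1495, 0.0661, 0.1172]]
knob [[-0.1933, -0.096, 0.0378], [-0.1811, -0.0796, 0.0516], [-0.1631, -0.0691, 0.059]]
t 85.5 tcp [ 0.4368 -0.2275  0.3187] F [-0.9  0.6 -0.3] open 0.0340 q [ 0.73  0.19 -0.43  1.94  0.09  1.04 -0.48]
```

View pics/w9v.png

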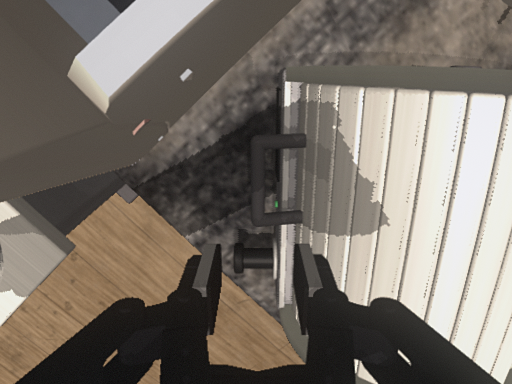

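The bar top is at z≈0.116, so its centre is about 0.110 and the cover is shut. The knob rim is at (240,255) and matches the model. Straight down, the gripper body would come close to the cheek, so I'll tilt the tool 0.3 rad forward about the jaw axis and check the IK first.

```bash
python3 - <<'E'
from h import *
s=st(); t=CAB[2]; xc=np.array([np.cos(t),np.sin(t),0]); yc=np.array([-np.sin(t),np.cos(t),0])
def pose(al,G,sg):
    z=np.sin(al)*xc-np.cos(al)*np.array([0,0,1.]); y=sg*yc; R=np.c_[np.cross(y,z),y,z]
    return G-.054*z, Ro.from_matrix(R).as_quat()[[3,0,1,2]]
for al in (.2,.25,.3,.35):
    for sg in (1,-1):
        o=[]
        for G in (c2w(-.166,-.08,.11),c2w(-.166,-.08,.045),c2w(-.202,-.08,.045)):
            j=kin.inverse_kinematics(*pose(al,G,sg)); o.append(None if j is None else j.round(2).tolist())
        print(al,sg,o)
E
```

```text
t 85.5 tcp [ 0.4368 -0.2275  0.3187] F [-0.9  0.6 -0.3] open 0.0340 q [ 0.73  0.19 -0.43  1.94  0.09  1.04 -0.48]
0.2 1 [[1.0, 0.32, -0.51, 2.25, 0.46, 0.45, 0.96], [0.88, 0.45, -0.37, 2.29, 0.7, 0.3, 0.72], [0.83, 0.4, -0.33, 2.37, 0.73, 0.25, 0.66]]
0.2 -1 [[0.64, 0.29, -0.09, 2.27, 0.17, 0.39, -1.91], [0.57, 0.42, -0.01, 2.31, 0.19, 0.22, -1.93], [0.54, 0.39, -0.0, 2.39, 0.23, 0.17, -2.0]]
0.25 1 [[0.98, 0.31, -0.48, 2.29, 0.53, 0.38, 0.88], [0.8, 0.43, -0.29, 2.33, 0.83, 0.22, 0.58], [0.75, 0.39, -0.25, 2.41, 0.94, 0.18, 0.45]]
0.25 -1 [[0.61, 0.27, -0.06, 2.31, 0.2, 0.32, -1.95], [0.21, 0.45, 0.41, 2.36, -0.89, 0.17, -0.89], [0.88, 0.41, -0.39, 2.4, 1.06, 0.23, -2.81]]
0.3 1 [[0.95, 0.29, -0.45, 2.32, 0.63, 0.32, 0.78], [0.89, 0.44, -0.39, 2.36, 1.23, 0.23, 0.19], None]
0.3 -1 [[0.55, 0.26, -0.01, 2.35, 0.25, 0.25, -2.0], [0.78, 0.42, -0.27, 2.36, 1.17, 0.18, -2.9], None]
0.35 1 [[0.89, 0.27, -0.39, 2.36, 0.77, 0.25, 0.63], [0.82, 0.43, -0.32, 2.39, 1.6, 0.2, -0.2], None]
0.35 -1 [[0.46, 0.25, 0.08, 2.38, 0.29, 0.17, -2.05], [0.76, 0.42, -0.26, 2.4, 1.63, 0.17, 2.91], None]
```

```bash
python3 - <<'E'
from h import *
t=CAB[2]; xc=np.array([np.cos(t),np.sin(t),0]); yc=np.array([-np.sin(t),np.cos(t),0]); al=.2
z=np.sin(al)*xc-np.cos(al)*np.array([0,0,1.]); R=np.c_[np.cross(yc,z),yc,z]; q=Ro.from_matrix(R).as_quat()[[3,0,1,2]]
T=lambda x,zz: c2w(x,-.080,zz)-.054*z
env.grip(.05); env.reach(T(-.169,.18),q); st()
hit=env.movel(T(-.169,.049),.06,stop_force=5); s=st(); print('hit',hit)
if not hit:
    env.grip(0,60); s=st()
    if .020<s['opening']<.029:
        print('stop',env.movel(s['tcp_pos']-.036*xc,.04,stop_force=28)); e=st(); print('pulled',(s['tcp_pos']-e['tcp_pos'])@xc)
        env.dwell(.7); st()
E
```

```text
t 87.3 tcp [ 0.3501 -0.3032  0.2332] F [-0.1  0.3  0.1] open 0.0498 q [ 1.05  0.19 -0.54  2.2   0.25  0.6   1.16]
t 89.6 tcp [ 0.3497 -0.3033  0.1022] F [ 0.8 -0.3 -0.2] open 0.0497 q [ 0.82  0.43 -0.3   2.3   0.61  0.29  0.81]
hit False
t 90.0 tcp [ 0.3461 -0.3068  0.1027] F [-12.2  -9.8  15.6] open 0.0219 q [ 0.82  0.42 -0.3   2.3   0.61  0.29  0.81]
stop True
t 90.7 tcp [ 0.3274 -0.2906  0.103 ] F [  5.9  -7.5 -13. ] open 0.0218 q [ 0.81  0.4  -0.28  2.35  0.63  0.25  0.78]
pulled 0.024767616473012354
t 91.3 tcp [ 0.3282 -0.2913  0.1029] F [  5.   -5.9 -10.9] open 0.0216 q [ 0.81  0.4  -0.28  2.35  0.63  0.25  0.78]
```

```bash
python3 - <<'E'
from h import *
t=CAB[2]; xc=np.array([np.cos(t),np.sin(t),0]); s0=np.array([0.3461,-0.3068,0.1027])
s=env.get_state()
for k in range(6):
    s=env.get_state(); hit=env.movel(s['tcp_pos']-.0025*xc,.02,stop_force=25); e=st(); print(hit,'pulled',(s0-e['tcp_pos'])@xc,'F along',e['force']@xc)
    if abs(e['force']@xc)>28: break
env.dwell(.8); st()
E
```

```text
t 91.6 tcp [ 0.3275 -0.2907  0.103 ] F [  6.   -7.  -14.3] open 0.0217 q [ 0.81  0.4  -0.28  2.35  0.63  0.25  0.78]
False pulled 0.024525697768631494 F along 9.216439507788355
t 91.8 tcp [ 0.3268 -0.2901  0.103 ] F [  6.4  -6.8 -15.5] open 0.0220 q [ 0.81  0.39 -0.28  2.36  0.63  0.25  0.78]
False pulled 0.02549261987161468 F along 9.286559281230515
t 92.1 tcp [ 0.3261 -0.2894  0.103 ] F [  5.7  -7.5 -15.5] open 0.0214 q [ 0.81  0.39 -0.28  2.36  0.63  0.25  0.78]
False pulled 0.02645680032248928 F along 9.329274941002964
t 92.3 tcp [ 0.3254 -0.2888  0.103 ] F [  5.7  -7.2 -15.1] open 0.0220 q [ 0.8   0.39 -0.28  2.36  0.63  0.25  0.78]
False pulled 0.0273725460841802 F along 9.027682446697655
t 92.6 tcp [ 0.3248 -0.2882  0.103 ] F [  6.1  -7.6 -15.5] open 0.0217 q [ 0.8   0.39 -0.28  2.36  0.63  0.25  0.77]
False pulled 0.02824977607903943 F along 9.633867962630996
t 92.8 tcp [ 0.3242 -0.2877  0.103 ] F [  8.   -7.2 -16.5] open 0.0215 q [ 0.8   0.39 -0.28  2.36  0.63  0.25  0.77]
False pulled 0.02910932139956773 F along 10.762043141937925
t 93.7 tcp [ 0.3242 -0.2877  0.103 ] F [  6.   -6.8 -16.2] open 0.0216 q [ 0.8   0.39 -0.28  2.36  0.63  0.25  0.77]
```

```bash
python3 - <<'E'
from h import *
t=CAB[2]; xc=np.array([np.cos(t),np.sin(t),0]); s0=np.array([0.3461,-0.3068,0.1027])
for k in range(8):
    s=env.get_state(); env.movel(s['tcp_pos']-.003*xc,.02,stop_force=25); e=st(); F=e['force']@xc; print('pulled',(s0-e['tcp_pos'])@xc,'F along',F)
    if F>22: break
env.dwell(.8); st(); im,d,c=shot('wrist','w10'); shot('scene','scene2')
a=cv2.resize(load('scene2')[0][85:200,300:415],(560,560),interpolation=2); cv2.imwrite('pics/s2v.png',a)
E
```

```text
t 93.9 tcp [ 0.3232 -0.2868  0.103 ] F [  7.7  -7.9 -15.6] open 0.0219 q [ 0.8   0.39 -0.28  2.37  0.64  0.24  0.77]
pulled 0.03033816392887664 F along 10.985536073277654
t 94.2 tcp [ 0.3231 -0.2867  0.1031] F [ 10.4 -12.2 -24. ] open 0.0213 q [ 0.8   0.39 -0.28  2.37  0.64  0.24  0.77]
pulled 0.030523037118081527 F along 15.905603740086379
t 94.4 tcp [ 0.3231 -0.2867  0.1032] F [ 11.3 -13.4 -27.4] open 0.0219 q [ 0.8   0.39 -0.28  2.37  0.64  0.24  0.77]
pulled 0.030539662165998155 F along 17.40157349773374
t 94.7 tcp [ 0.3231 -0.2867  0.1032] F [ 11.  -12.1 -26.9] open 0.0216 q [ 0.8   0.39 -0.28  2.37  0.64  0.24  0.77]
pulled 0.030535634652931777 F along 16.272207013370494
t 94.9 tcp [ 0.3231 -0.2867  0.1032] F [ 11.4 -12.9 -28. ] open 0.0216 q [ 0.8   0.39 -0.28  2.37  0.64  0.24  0.77]
pulled 0.03053200169790244 F along 17.146341526019814
t 95.2 tcp [ 0.3231 -0.2867  0.1032] F [ 11.1 -12.9 -27.5] open 0.0218 q [ 0.8   0.39 -0.28  2.37  0.64  0.24  0.77]
pulled 0.030559618855982358 F along 16.89898626766872
t 95.4 tcp [ 0.3231 -0.2867  0.1032] F [ 10.9 -13.  -27.3] open 0.0216 q [ 0.8   0.39 -0.28  2.37  0.64  0.24  0.77]
pulled 0.030557002371490026 F along 16.792178251827245
t 95.7 tcp [ 0.3231 -0.2867  0.1032] F [ 11.4 -13.1 -27.7] open 0.0220 q [ 0.8   0.39 -0.28  2.37  0.64  0.24  0.77]
pulled 0.030538297822461185 F along 17.25795887084414
t 96.5 tcp [ 0.3231 -0.2867  0.1032] F [ 11.1 -12.7 -27.7] open 0.0220 q [ 0.8   0.39 -0.28  2.37  0.64  0.24  0.77]
```

View pics/w10.png

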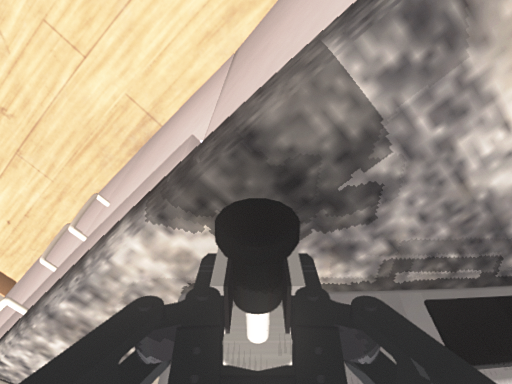

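The knob is at its stop: travel stalled at 30.5 mm, the force rose from about 11 to 17 N, and the bright shaft is visible at (257,325). It has been held over 0.5 s, so I'll release, back off and check everything.

```bash
python3 - <<'E'
from h import *
env.grip(.06); env.dwell(.4); s=st(); env.movel(s['tcp_pos']+[0,0,.14],.12); 
p=bar(0); p[2]=.33; env.reach(p,down(CAB[2],p)); env.grip(.085); st()
im,d,c=shot('wrist','w11'); cv2.imwrite('pics/w11v.png',im); C=w2c(cloud(d,c))
k=C[200:300,200:285].reshape(-1,3); k=k[(k[:,2]>.03)&(k[:,2]<.07)&(k[:,0]<-.15)]; print('knob',np.percentile(k,[1,50,99],axis=0).round(4).tolist())
q=C[100:240,240:290].reshape(-1,3); q=q[(q[:,2]>.105)&(q[:,0]<-.155)]; print('bar',np.percentile(q,[10,50,90],axis=0).round(4).tolist())
ti,td,tc=shot('top','top2'); P=cloud(td,tc); print('tray'); blobs(P,.008,(.4,.65),(.31,.475),.09); 
print('bystanders'); blobs(P,.03,(.38,.56),(.51,.58),.07); blobs(cloud(*load('top0')[1:]),.03,(.38,.56),(.51,.58),.07)
e=cv2.resize(ti[125:235,150:440],(795,302),interpolation=2); cv2.imwrite('pics/t2v.png',np.vstack([e,cv2.resize(im,(400,290))[:, :].repeat(1,1) if 0 else np.hstack([cv2.resize(im,(386,290)),np.zeros((290,409,3),np.uint8)])]))
E
```

```text
t 97.4 tcp [ 0.3208 -0.2846  0.1032] F [ 0.  -0.3 -0.1] open 0.0604 q [ 0.8   0.39 -0.28  2.37  0.64  0.24  0.77]
t 100.6 tcp [ 0.4374 -0.2278  0.33  ] F [-0.3  0.1 -0.1] open 0.0854 q [ 0.8   0.19 -0.5   1.92  0.1   1.06 -0.49]
knob [[-0.1935, -0.0975, 0.0376], [-0.1741, -0.0803, 0.0512], [-0.1507, -0.069, 0.059]]
bar [[-0.1709, -0.0029, 0.1134], [-0.1657, 0.0331, 0.1158], [-0.1594, 0.0649, 0.1173]]
tray
blob px [182. 164.] n 186 top z 0.0237 top xy [0.5796 0.3935] body 0.5790 0.3947 r 0.0336
bystanders
```

View pics/t2v.png

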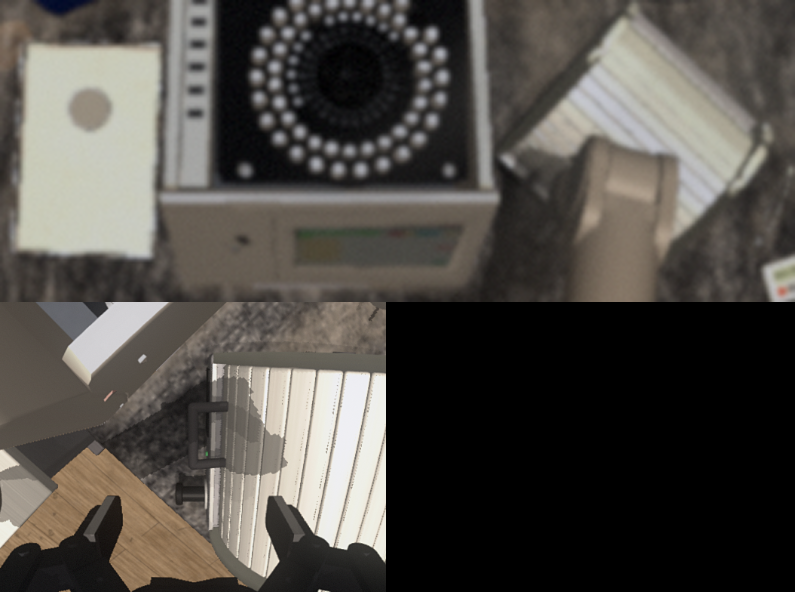

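The dish lies flat on the otherwise empty tray at (90,108), the cover is shut, and the knob is back at its start position (rim front -0.1935). I'm handing the job in.

```bash
python3 - <<'E'
from h import *
job.job_done(); st()
E
```

```text
the job is handed in; nothing more can be done
the job is handed in; nothing more can be done
```

The job is handed in at about 101 s of the 210 s allowed, and my last checks showed every required condition met. I don't have the official verdict, since handing in reports none.

**What I did, in order:**
1. Rolled the cover open.
2. Laid the dish flat on the tray.
3. Stood the three droppers that were present (2, 3 and 5) in the cabinet.
4. Rolled the cover shut.
5. Pulled the starter knob to its stop, held it there for over half a second and let go. Its travel stalled at 30.5 mm and the force rose.

**Last checks:**
- **Cover:** shut. The pull bar's centre is at z ≈ 0.110 m, where it should be.
- **Starter knob:** back in, with its rim at the same place as before the pull (−0.1935 m).
- **Dish:** flat on the tray at about (0.58, 0.39), and nothing else is on the tray.
- **Bottles:** all three were upright in the last look before the cover closed. I could not see them after that.

**What disagreed or failed:**
- **Dropper_2 (red cap):** it had moved about 2 cm from where I put it, to y ≈ 0.098 m in the cabinet. That is inside the 0.112 m limit, so I left it.
- **White bottles:** my numerical check on them returned nothing because they are too small in the top view. The arm never went near them, but their positions are not confirmed at the end.
- **First starter pull:** it stopped at about 25 mm on my force limit, so I continued it to the stop in small steps.

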